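# Put three bench tools back on their own plates

### The job

The timer, the stand loupe and the cleaning brush have been put back on each other's base plates. Move each one to the plate of its own shape - the boxy timer on the square plate with its sides parallel to the plate's, the round loupe on the round plate, the long brush on the long plate and lengthwise along it - each upright and centred. The ribbed mat is a free spot that you may use on the way; do not tip anything over, and leave the other things on the bench where they are.

Things in the scene. Friction and masses are not known exactly. Their poses are not given: they have to be found in the camera images.
- timer: White flat count-down timer with a dark display and three buttons on top, 60 (x) x 66 (y) mm, 23 mm high (sides straight up to 20 mm); 0.09 kg or so. Origin: centre of its underside; z up. Stands at the start on the round plate. Grip it from above across its 60 mm (x) or 66 mm (y) sides.
- loupe: Black round stand loupe (magnifier), 37 mm across at top and foot, slightly waisted (34 mm), 40 mm high, 0.05 kg or so. Origin: centre of its underside; z up. Stands at the start on the long plate. Grip it from above across the diameter.
- brush: Yellow cleaning brush lying bristles down, 34 (x) x 100 (y, its length) mm, 30 mm high: stiff bristles (26 mm wide) from 0 to 16 mm, yellow back from 16 to 30 mm; 0.06 kg or so. Origin: centre of the underside of the bristles; z up. Lies at the start on the square plate. Grip its back across the 34 mm.
- plate_square: Blue flat square base plate, 96 x 96 mm, 5 mm thick, thin white line near the edge, fixed to the bench. The timer's place. Origin: centre of its underside, at bench height z = 0; x and y along its sides; its flat top is at z = 5 mm.
- plate_long: Blue flat oblong base plate, 62 (x) x 132 (y, its length) mm, 5 mm thick, thin white line near the edge, fixed to the bench. The brush's place. Origin: centre of its underside, at z = 0; its flat top is at z = 5 mm.
- plate_round: Blue flat round base plate, 110 mm across, 5 mm thick, thin white ring near the edge, fixed to the bench. The loupe's place. Origin: centre of its underside, at z = 0; its flat top is at z = 5 mm.
- spare_mat: Dark rubber mat with ribs, 105 (x) x 115 (y) mm, top at z = 4 mm, fixed to the bench and empty at the start: a free spot. Origin: centre of its underside, at z = 0.
- dropper: Bystander, to be left alone: small upright amber bottle with a black cap, 34 mm across, 85 mm high. Origin: centre of its underside.
- blue_cap: Bystander, to be left alone: blue screw cap lying open side up, 42 mm across, 19 mm high. Origin: centre of its underside.
- specimen: Bystander, to be left alone: small black cylindrical specimen, 30 mm across, 18 mm high. Origin: centre of its underside. (Fixed round the work: a tall grinding machine to the right, at x > 0.42 and y < -0.13, which the arm must not sweep through; a low closed case behind, at x > 0.58; small bottles farther back, at x > 0.69.)
Mind the look-alikes: they are no part of the job. Leave any pink look-alike of the timer alone.

How it is judged:
At the end, for the whole second after the job is handed in: Timer on the square plate, loupe on the round, brush (bristles down) on the long: each within 15 mm of the plate's centre, upright within 0.1 rad, at rest; timer parallel to the plate's sides (any quarter turn) and brush along its plate within 0.2 rad (horizontal distance between timer and plate_square below 0.015 m and z of timer in the frame of plate_square between 0.002 and 0.009 m and angle between each of timer, loupe, brush's own z axis and vertical below 0.1 rad and linear speed of each of timer, loupe, brush below 0.02 m/s and angular speed of each of timer, loupe, brush below 0.2 rad/s and (angle between the x axis of timer and the x axis of plate_square, either way round below 0.2 rad or angle between the x axis of timer and the y axis of plate_square, either way round below 0.2 rad) and horizontal distance between loupe and plate_round below 0.015 m and z of loupe in the frame of plate_round between 0.002 and 0.009 m and horizontal distance between brush and plate_long below 0.015 m and z of brush in the frame of plate_long between 0.002 and 0.009 m and angle between the y axis of brush and the y axis of plate_long, either way round below 0.2 rad); the robot touches nothing.
It fails at once if the amber bottle, the blue cap or the black specimen is pushed more than 20 mm or tipped over (distance of any of dropper, blue_cap, specimen from where it was at the start of the episode above 0.02 m or angle between any of dropper, blue_cap, specimen's own z axis and vertical above 0.7 rad).
It fails at once if the timer, the loupe or the brush is tipped over (angle between any of timer, loupe, brush's own z axis and vertical above 0.7 rad).
It also fails if it takes over 106 s, if anything falls off the work surface, if the arm or the gripper's body presses on something with over 40 N, if the wrist force passes 120 N, or if a joint passes its speed limit or range.

### The arm

A 7-joint arm with a two-finger parallel gripper is mounted at the origin on a cart in front of the work surface, level with it; the furniture and walls round the work are solid. World frame = base frame: x ahead of the robot, y to its left, z up, the work surface at z = 0. Lengths are in m, angles in rad, forces in N, time in s.
With the tool pointing down it reaches from about 0.4 to 0.925 m from the base axis. Payload 5.6 kg.
Tool frame: the origin (TCP) lies on the centre line of the jaws, within the pads' length; the fingertips stand 14 mm ahead of it and the grasp point (between the pads) lies 5 mm behind it; z points along the fingers, y is the line along which they close (so a half turn about z gives the same grasp; the last joint's range is limited). The gripper opens to 85 mm and grips with 20 to 120 N. Pads are 22 mm wide; open, the fingers measure 114 mm over their backs; the gripper's body (76 mm by 85 mm) begins 54 mm behind the grasp point. The pads swing forward as they close: fully open they stand 13 mm farther back than shut.
Start: joints at [-1.218, 0.468, -0.012, 1.603, 0.006, 1.071, -0.056], TCP at [0.251, 0.6, 0.218] pointing down, gripper open.
Joint ranges: [-2.53, 2.53], [-0.31, 2.02], [-1.57, 1.55], [0.28, 2.44], [-1.29, 4.43], [0.15, 1.84], [-2.92, 2.92]. Speed limits (rad/s): [2.57, 2.57, 3.14, 3.14, 3.14, 3.14, 3.14].

### API

Orientations are given as [roll, pitch, yaw] about the fixed x, y, z axes, in that order (R = Rz(yaw) Ry(pitch) Rx(roll)).
In Python, from rig import robot gives the robot as it stands.
- The arm moves only by the tool arm_command, never from a script. Its argument "series" is a list of rows, each a list of 3 entries, a list of its own where there are three numbers: the shift along the tool's x, y, z in mm, then the turn, a rotation vector about the tool's x, y, z in rad, then the opening in per cent of the stroke, from 0 (shut) to 100 (fully open). In form: [[[x, y, z], [ax, ay, az], gripper], ...]. A call has 1 to 8 rows; each row shifts and turns the commanded pose from where the row before left it, along the tool's axes as they then stand; what a row does not reach is not made up. A row lasts 1/8 s, in which the tool goes at most 62.5 mm and 10.7 degrees, less where a joint would pass 70% of its speed; a pose out of reach is approached as far as the arm can. A call is refused whole if a number of a shift passes 62.5 or a number of a turn 0.188, either way. A call with a gripper value outside its range is refused whole. The fingers move at their own pace and stop on an object; "force" is the grip in N (left out, the last holds). Time passes only in rows, so rows that do not move let the fingers close. It gives the time, the measured TCP pose, the force, the opening and the grip force at its end, in the units of the state.
- robot.get_obs(): the state, without advancing time (a new reading comes with each control period).
- robot.snapshot(name): name is "scene" or "side" or "wrist"; returns a dict with "color" (384x512x3 uint8, red, green, blue), "mtx" (3x3 intrinsics, pixels), "world_from_camera" (4x4, takes a point from camera to world coordinates). Camera axes: x right, y down, z forward; pixel columns grow to the right and rows downward; lengths in m; the calibration is good to about 2 mm. The wrist camera is an equidistant fisheye: a pixel r from the principal point sees the ray r / f radians off the axis. A picture is of the moment at which its call begins. There is no depth.
- robot.finish_job(): hands the job in; it is judged then, once.
Trained networks look in a picture, given as the dict that the camera call returned (one of the last four; its "shot" number tells which), for a name from the list of things; names that differ only in an ending like _2 or _b are one class to them, and where a whole thing is asked for, a point or a joint stands for the part that bears it (a point fixed in the world has none). Each returns a list of dicts, best first, with "score" (0 to 1); they miss things now and then, are a little off and sometimes report something else, mostly with a low value. They report only what shows in the picture. A call takes as long as a camera call. They do not tell look-alikes from the thing itself.
- robot.trace(label, picture): "region" (384x512 bool, what is visible of it) and "box" ([left, top, width, height] in pixels, round what is visible of it).
- robot.tip_of(label, picture): "xy" ([column, row] in pixels: a listed point, or the origin of a listed thing).
The state is a dict: "t": time; "q": joint angles; "qd": joint speeds; "joint_torque": joint torques, N m; "tool_pos": TCP position; "tcp_rot": TCP orientation; "force": force on the tool from outside, world axes, zero at the start; "torque": the same for the moment, N m; "width": finger opening in m; "grip_force": force on a finger pad.
Only numpy, scipy, OpenCV 4.12 (cv2) and the standard library are available. Lean on these libraries where they do the work, as an engineer would, in place of code of your own. Each camera call takes 0.05 s, during which the arm holds its last target. There are 200 camera calls.

## Working session

There is one attempt and no reset: what is moved stays moved. The work goes in short steps, Python scripts to look and compute and a tool call to move; the robot and the scene stay as the last step left them, time stands still between calls to the robot, and variables do not carry over. Pictures are saved under pics/ and viewed, at most 14 in all, crops included, and the job is handed in when it is done.

Besides the shell and the picture viewer there is one more tool, called after "Request:" as name([rows], argument=value, ...), one row to a line, values as JSON. arm_command: Moves the arm, as the interface text tells. Its arguments: {"type":"object","properties":{"series":{"type":"array","items":{"type":"array"}},"force":{"type":"number"}},"required":["series"]}

```bash
ls; mkdir -p pics
cat > h.py <<'E'
import numpy as np, cv2
from rig import robot
def save(s,n): cv2.imwrite(f'pics/{n}.png',s['color'][...,::-1])
def ray(s,uv,wrist=False):
    K=np.array(s['mtx']);T=np.array(s['world_from_camera'])
    p=np.array([(uv[0]-K[0,2])/K[0,0],(uv[1]-K[1,2])/K[1,1],1.])
    if wrist:
        r=np.hypot(p[0],p[1]); p=np.array([p[0]/r*np.sin(r),p[1]/r*np.sin(r),np.cos(r)]) if r>1e-9 else np.array([0,0,1.])
    d=T[:3,:3]@p
    return T[:3,3],d/np.linalg.norm(d)
def atz(s,uv,z,wrist=False):
    o,d=ray(s,uv,wrist); return o+d*(z-o[2])/d[2]
def tri(rs):
    A=np.zeros((3,3));b=np.zeros(3)
    for o,d in rs:
        P=np.eye(3)-np.outer(d,d);A+=P;b+=P@o
    x=np.linalg.solve(A,b); return x,max(np.linalg.norm((np.eye(3)-np.outer(d,d))@(x-o)) for o,d in rs)
E
python3 - <<'E'
from h import *
np.set_printoptions(precision=3,suppress=True)
S={}
for n in('scene','side','wrist'):
    s=robot.snapshot(n);S[n]=s;save(s,n+'0');print(n,s['mtx'],s['world_from_camera'])
for l in('timer','loupe','brush','plate_square','plate_long','plate_round','spare_mat','dropper','blue_cap','specimen'):
    for n in S:
        print(l,n,[(np.round(r['xy'],1).tolist(),round(r['score'],2)) for r in robot.tip_of(l,S[n])[:3]],[(r['box'],round(r['score'],2)) for r in robot.trace(l,S[n])[:3]])
print(robot.get_obs())
E
```

```text
pics
scene [[439.211   0.    255.802]
 [  0.    439.211 189.778]
 [  0.      0.      1.   ]] [[ 0.87  -0.319  0.376  0.165]
 [-0.493 -0.57   0.657 -0.395]
 [ 0.005 -0.757 -0.653  0.696]
 [ 0.     0.     0.     1.   ]]
side [[405.099   0.    262.671]
 [  0.    405.099 187.456]
 [  0.      0.      1.   ]] [[ 0.847 -0.258  0.464  0.098]
 [-0.531 -0.395  0.75  -0.461]
 [-0.01  -0.882 -0.472  0.492]
 [ 0.     0.     0.     1.   ]]
wrist [[297.319   0.    256.453]
 [  0.    297.319 190.191]
 [  0.      0.      1.   ]] [[ 0.385  0.877  0.287  0.175]
 [ 0.923 -0.366 -0.122  0.631]
 [-0.002  0.312 -0.95   0.372]
 [ 0.     0.     0.     1.   ]]
timer scene [([297.9, 163.5], 0.82), ([233.2, 138.3], 0.8), ([242.9, 240.1], 0.56)] [([284.8, 152.4, 26.9, 13.0], 0.95), ([218.4, 126.9, 24.4, 19.9], 0.93), ([228.0, 222.5, 26.6, 32.0], 0.84)]
timer side [([231.4, 153.0], 0.83), ([253.3, 227.4], 0.56), ([298.2, 172.8], 0.56)] [([231.8, 211.1, 34.2, 24.4], 0.89), ([218.4, 145.0, 32.0, 20.5], 0.64), ([286.0, 158.8, 22.9, 17.0], 0.6)]
timer wrist [([99.5, 339.6], 0.58)] []
loupe scene [([279.0, 295.1], 0.9
[... 1829 characters left out ...]
.6, 253.0], 0.76)] [([298.0, 241.3, 15.9, 11.4], 0.73)]
specimen side [([313.2, 234.1], 0.72)] [([310.0, 220.1, 12.3, 19.7], 0.57)]
specimen wrist [([103.6, 373.6], 0.56)] [([97.5, 370.2, 11.7, 12.2], 0.47), ([108.8, 336.7, 8.5, 19.7], 0.24)]
{'t': 3.15, 'q': array([-1.218,  0.468, -0.012,  1.603,  0.006,  1.071, -0.056]), 'qd': array([-0.   ,  0.001, -0.   , -0.001,  0.   ,  0.002,  0.   ]), 'joint_torque': array([  0.   , -53.223,   0.021, -25.163,   0.012,   0.001,   0.   ]), 'tool_pos': array([0.251, 0.6  , 0.218]), 'tcp_rot': array([-3.142,  0.   ,  2.746]), 'force': array([ 0.626, -0.417,  0.45 ]), 'torque': array([0.013, 0.04 , 0.035]), 'grip_force': 0.0, 'width': 0.08541498131317672}
```

Run:
```python
from h import *
a=cv2.imread('pics/scene0.png')[110:345,150:345]; cv2.imwrite('pics/v1.png',cv2.resize(a,None,fx=2.5,fy=2.5,interpolation=2))
a=cv2.imread('pics/side0.png')[135:320,160:350]; cv2.imwrite('pics/v2.png',cv2.resize(a,None,fx=3,fy=3,interpolation=2))
import json
# triangulate from first detections
P=dict(loupe=((279,295.1),(295.6,268.1)),brush=((190.7,199.2),(197.7,197.9)),plate_square=((191.1,200.9),(201.1,200.7)),plate_long=((287.2,298.6),(296.3,272.7)),plate_round=((241.2,239.6),(247,230.5)),spare_mat=((240.6,172.7),(248.1,183.5)),dropper=((261.7,200.7),(266,198.1)),blue_cap=((191.7,164.6),(196.4,178.7)),specimen=((303.6,253),(313.2,234.1)),timer=((242.9,240.1),(253.3,227.4)),pink=((233.2,138.3),(231.4,153)))
K={'scene':([[439.211,0,255.802],[0,439.211,189.778],[0,0,1]]),'side':([[405.099,0,262.671],[0,405.099,187.456],[0,0,1]])}
s={n:robot.snapshot(n) for n in K}
for l,(a,b) in P.items():
    x,e=tri([ray(s['scene'],a),ray(s['side'],b)])
    print(l,x.round(3),round(e,4),atz(s['scene'],a,0.0).round(3)[:2],atz(s['side'],b,0.).round(3)[:2])
```

```text
loupe [0.452 0.007 0.012] 0.0041 [0.454 0.017] [0.463 0.016]
brush [0.408 0.333 0.017] 0.0009 [0.415 0.351] [0.419 0.362]
plate_square [0.413 0.336 0.007] 0.0027 [0.414 0.345] [0.42  0.345]
plate_long [ 0.463  0.008 -0.006] 0.0029 [0.463 0.003] [0.457 0.004]
plate_round [ 0.464  0.194 -0.017] 0.0024 [0.458 0.178] [0.449 0.173]
spare_mat [ 0.584  0.41  -0.028] 0.0042 [0.565 0.382] [0.561 0.36 ]
dropper [0.554 0.259 0.006] 0.0015 [0.559 0.264] [0.559 0.269]
blue_cap [ 0.48   0.507 -0.026] 0.0025 [0.47  0.473] [0.459 0.46 ]
specimen [0.547 0.071 0.013] 0.001 [0.554 0.081] [0.56  0.085]
timer [0.459 0.167 0.008] 0.0022 [0.461 0.175] [0.467 0.176]
pink [0.592 0.489 0.033] 0.0082 [0.62  0.528] [0.62  0.563]
```

View pics/v1.png

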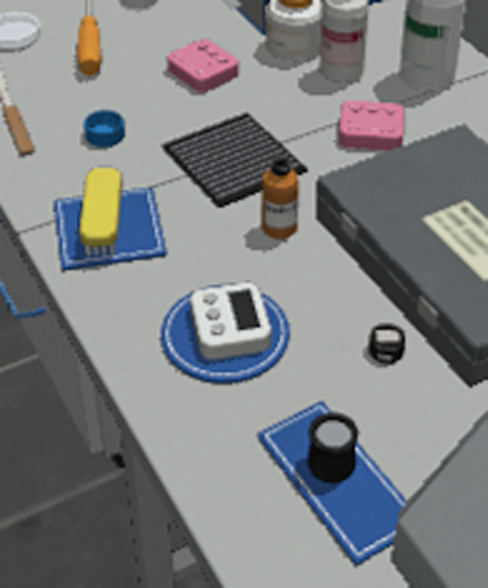

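View pics/v2.png

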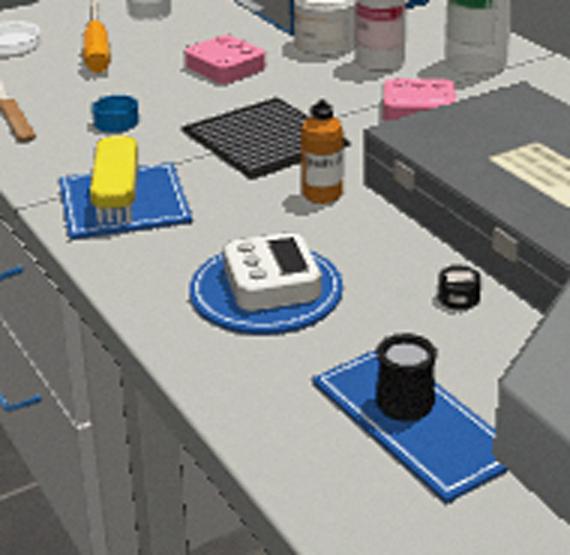

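Request:
arm_command([
  [[-44,-39,-10],[0,0,0],100],
  [[-44,-39,-10],[0,0,0],100],
  [[-44,-39,-10],[0,0,0],100],
  [[-44,-39,-10],[0,0,0],100],
  [[-44,-39,-10],[0,0,0],100],
  [[-44,-39,-10],[0,0,0],100],
  [[-44,-39,-10],[0,0,0],100],
  [[-44,-39,-10],[0,0,0],100],
])

```text
t: 4.25
tool_pos: [0.4557, 0.1744, 0.299]
tcp_rot: [3.141, 0.001, 2.746]
force: [0.9, 1.0, -0.2]
width: 0.0854
grip_force: 0.0
```

Request:
arm_command([
  [[0,0,0],[0,0,-0.185],100],
  [[0,0,0],[0,0,-0.185],100],
  [[0,0,0],[0,0,0],100],
])

```text
t: 4.62
tool_pos: [0.4551, 0.176, 0.2983]
tcp_rot: [3.141, 0.0, 3.113]
force: [0.7, 0.2, 0.1]
width: 0.0854
grip_force: 0.0
```

```bash
cat >> h.py <<'E'
def Rt(o):
    from scipy.spatial.transform import Rotation as R
    return R.from_euler('xyz',o['tcp_rot']).as_matrix()
def delta(target):  # tool-frame mm to reach world target
    o=robot.get_obs(); return (Rt(o).T@(np.array(target)-o['tool_pos'])*1000).round(1)
E
python3 - <<'E'
from h import *
o=robot.get_obs();print(o['t'],o['tool_pos'],o['tcp_rot'],o['q'].round(2),o['force'])
s=robot.snapshot('wrist');save(s,'w1')
np.savez('w1.npz',color=s['color'],mtx=s['mtx'],T=s['world_from_camera'])
for l,z in dict(timer=.025,loupe=.045,brush=.035,plate_square=.005,plate_long=.005,plate_round=.005,spare_mat=.004).items():
    for r in robot.tip_of(l,s)[:2]: print(l,np.round(r['xy'],1),round(r['score'],2),atz(s,r['xy'],0.005,True).round(3))
E
```

```text
4.625 [0.45514677 0.17599695 0.29834482] [3.14134711e+00 2.97670884e-04 3.11344873e+00] [-0.63  0.1   0.21  1.9  -0.02  1.14  1.13] [0.71201091 0.1572907  0.06271528]
timer [348.1 286.6] 0.76 [0.721 0.345 0.005]
timer [256.3 148.5] 0.65 [0.454 0.176 0.005]
loupe [151.8 152.8] 0.8 [0.453 0.009 0.005]
brush [363.  121.5] 0.61 [0.412 0.344 0.005]
plate_square [363.1 119.6] 0.96 [0.409 0.344 0.005]
plate_long [148.7 152. ] 0.62 [0.452 0.004 0.005]
spare_mat [373.8 211.5] 0.6 [0.565 0.375 0.005]
```

View pics/w1.png

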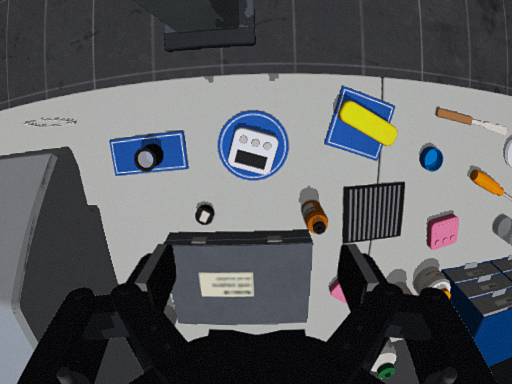

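```bash
cat >> h.py <<'E'
X0,X1,Y0,Y1=0.33,0.66,-0.09,0.46
def ortho(s,z,wrist):
    xs=np.arange(X0,X1,.001);ys=np.arange(Y0,Y1,.001)
    X,Y=np.meshgrid(xs,ys,indexing='ij')
    T=np.array(s['world_from_camera']);K=np.array(s['mtx'])
    p=(np.stack([X,Y,np.full_like(X,z)],-1)-T[:3,3])@T[:3,:3]
    r=np.hypot(p[...,0],p[...,1]);m=np.arctan2(r,p[...,2])/r if wrist else 1/p[...,2]
    return cv2.remap(s['color'],(K[0,0]*p[...,0]*m+K[0,2]).astype('f4'),(K[1,1]*p[...,1]*m+K[1,2]).astype('f4'),1)
def mask(im,kind):
    h=cv2.cvtColor(im,cv2.COLOR_RGB2HSV)
    lo,hi={'blue':((100,110,50),(128,255,255)),'yellow':((22,120,90),(36,255,255)),'white':((0,0,190),(180,30,255)),'black':((0,0,0),(180,255,70))}[kind]
    return cv2.inRange(h,lo,hi)
def blobs(m,amin,amax=1e9):
    m=cv2.morphologyEx(m,cv2.MORPH_CLOSE,np.ones((5,5),np.uint8))
    out=[]
    for c in cv2.findContours(m,cv2.RETR_EXTERNAL,2)[0]:
        h=cv2.convexHull(c);a=cv2.contourArea(h)
        if amin<a<amax:
            (v,u),(w,hh),an=cv2.minAreaRect(h); 
            b=cv2.boxPoints(((v,u),(w,hh),an)); e=b[1]-b[0];f=b[2]-b[1]
            if np.hypot(*f)>np.hypot(*e): e=f
            yaw=np.arctan2(e[0],e[1]) # image col=y,row=x ; long-axis angle from +y toward +x
            (cv_,cu),cr=cv2.minEnclosingCircle(h)
            out.append((np.round([X0+u/1000,Y0+v/1000],4).tolist(),'size',round(w),round(hh),'tilt y->x',round(float(yaw),3),'circ',np.round([X0+cu/1000,Y0+cv_/1000],4).tolist(),round(cr*2),'area',int(a)))
    return out
E
python3 - <<'E'
from h import *
d=np.load('w1.npz');w=dict(color=d['color'],mtx=d['mtx'],world_from_camera=d['T'])
S=dict(wrist=w,scene=robot.snapshot('scene'),side=robot.snapshot('side'))
for n,s in S.items():
    print(n)
    wr=n=='wrist'
    for k,z,a,b in(('blue',.005,4000,20000),('yellow',.035,1500,9000),('white',.025,1500,6000),('black',.045,500,2500)):
        for o in blobs(mask(ortho(s,z,wr),k),a,b): print(k,*o)
E
```

```text
wrist
blue [0.454, 0.0005] size 61 131 tilt y->x 1.618 circ [0.4542, 0.0004] 143 area 8012
blue [0.4495, 0.1705] size 107 107 tilt y->x 1.571 circ [0.4491, 0.1707] 109 area 9140
blue [0.4159, 0.3405] size 96 95 tilt y->x 1.277 circ [0.4161, 0.3403] 132 area 9077
yellow [0.4122, 0.3434] size 99 33 tilt y->x 1.107 circ [0.413, 0.343] 100 area 3108
white [0.4544, 0.1707] size 64 58 tilt y->x 1.274 circ [0.4548, 0.1716] 78 area 3545
black [0.5428, 0.0956] size 26 34 tilt y->x 2.678 circ [0.5433, 0.0966] 34 area 708
black [0.5407, 0.2544] size 30 31 tilt y->x 2.078 circ [0.5437, 0.2558] 37 area 777
black [0.5925, -0.0875] size 133 5 tilt y->x 0.0 circ [0.5925, -0.088] 133 area 647
black [0.4615, 0.1677] size 42 17 tilt y->x 1.274 circ [0.462, 0.1675] 44 area 705
black [0.4517, 0.0181] size 34 49 tilt y->x 2.034 circ [0.452, 0.0183] 49 area 1394
scene
blue [0.4543, -0.0019] size 62 132 tilt y->x 1.616 circ [0.453, -0.0015] 143 area 7661
blue [0.4468, 0.1631] size 98 108 tilt y->x 2.637 circ [0.4492, 0.1683] 110 area 8686
blue [0.4164, 0.338] size 97 95 tilt y->x 1.275 circ [0.417, 0.3385] 
[... 337 characters left out ...]
 43 area 642
black [0.4477, -0.0008] size 61 34 tilt y->x 0.936 circ [0.448, -0.001] 61 area 1806
side
blue [0.4537, -0.0039] size 63 134 tilt y->x 1.625 circ [0.449, -0.004] 140 area 7756
blue [0.4456, 0.1606] size 99 108 tilt y->x 2.628 circ [0.4486, 0.1663] 112 area 8860
blue [0.4153, 0.3351] size 99 95 tilt y->x 1.267 circ [0.415, 0.3355] 134 area 9282
yellow [0.4091, 0.3329] size 117 34 tilt y->x 1.099 circ [0.4092, 0.3329] 118 area 3686
black [0.5248, 0.0457] size 49 26 tilt y->x 0.852 circ [0.525, 0.0455] 49 area 1109
black [0.4513, 0.1393] size 41 17 tilt y->x 1.275 circ [0.4513, 0.1398] 42 area 644
black [0.4416, -0.009] size 80 34 tilt y->x 0.918 circ [0.4435, -0.0105] 80 area 2395
```

Request:
arm_command([
  [[0,0,0],[0,0,0.135],100],
  [[0,0,0],[0,0,0.135],100],
  [[-1.5,-4.8,40],[0,0,0],100],
  [[0,0,50],[0,0,0],100],
  [[0,0,50],[0,0,0],100],
  [[0,0,50],[0,0,0],100],
  [[0,0,10],[0,0,0],100],
  [[0,0,0],[0,0,0],100],
])

```text
t: 6.12
tool_pos: [0.4556, 0.1712, 0.0986]
tcp_rot: [-3.142, 0.0, 2.846]
force: [-0.1, 0.5, 0.5]
width: 0.0854
grip_force: 0.0
```

Run:
```python
from h import *
o=robot.get_obs();print(o['t'],o['tool_pos'],o['tcp_rot'],o['force'])
s=robot.snapshot('wrist');save(s,'w2')
for z in(.02,.025,.03):
    for b in blobs(mask(ortho(s,z,True),'white'),1500,6000): print(z,*b)
for b in blobs(mask(ortho(s,.005,True),'blue'),4000,20000): print(*b)
```

```text
6.125 [0.45559656 0.17120659 0.09862702] [-3.14150425e+00  1.26308618e-04  2.84550670e+00] [-0.06900597  0.45265556  0.54253481]
0.02 [0.457, 0.167] size 72 63 tilt y->x 1.313 circ [0.456, 0.1687] 80 area 3925
0.025 [0.4563, 0.1675] size 70 63 tilt y->x 1.272 circ [0.4541, 0.1692] 79 area 3802
0.03 [0.4551, 0.1715] size 71 61 tilt y->x 1.27 circ [0.4538, 0.1708] 77 area 3668
[0.4539, 0.0013] size 61 132 tilt y->x 1.616 circ [0.454, 0.0015] 143 area 8039
[0.4495, 0.1715] size 107 107 tilt y->x 1.571 circ [0.4492, 0.1709] 109 area 9119
[0.4161, 0.3401] size 96 95 tilt y->x 1.272 circ [0.416, 0.34] 132 area 9087
```

View pics/w2.png

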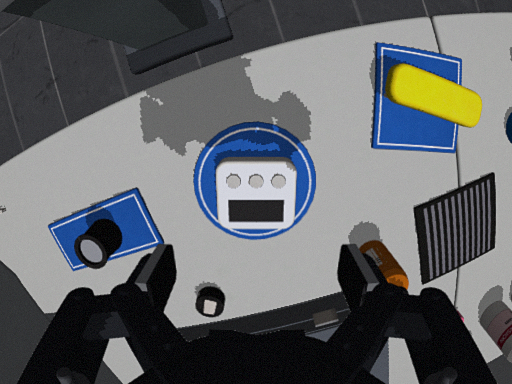

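Request:
arm_command([
  [[0,0,35],[0,0,0],100],
  [[0,0,30],[0,0,0],100],
  [[0,0,15.5],[0,0,0],100],
  [[0,0,0],[0,0,0],70],
  [[0,0,0],[0,0,0],60],
  [[0,0,0],[0,0,0],60],
  [[0,0,0],[0,0,0],60],
  [[0,0,0],[0,0,0],60],
], force=35)

```text
t: 7.18
tool_pos: [0.4553, 0.1712, 0.018]
tcp_rot: [3.141, 0.0, 2.846]
force: [0.4, 0.6, 0.2]
width: 0.0512
grip_force: 0.0
```

Run:
```python
from h import *
s=robot.snapshot('wrist');save(s,'w3')
s=robot.snapshot('side');cv2.imwrite('pics/v3.png',cv2.resize(s['color'][150:270,180:350,::-1],None,fx=4,fy=4,interpolation=2))
```

```text
(no output)
```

View pics/w3.png

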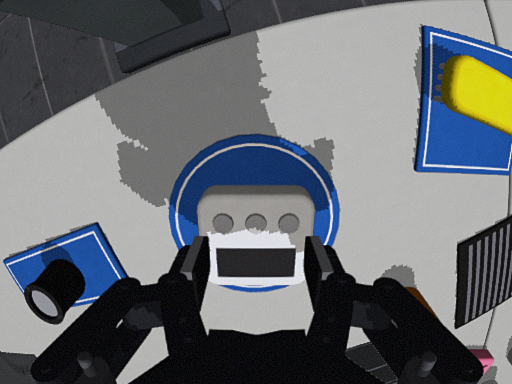

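View pics/v3.png

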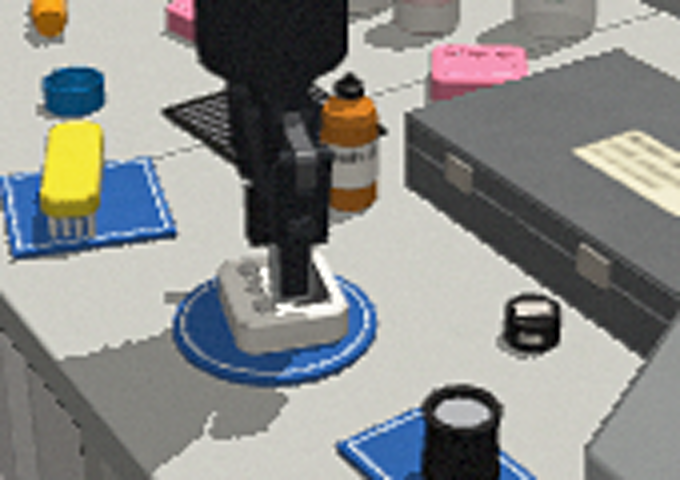

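Run:
```python
from h import *
o=robot.get_obs();p=o['tool_pos'];R=Rt(o);print(p,o['force'],o['torque'],o['width'])
s=robot.snapshot('side');w=robot.snapshot('wrist')
# tip in side picture: plane through TCP containing tool y & z (normal tool x)
for uv in((252,224),(256,224),(252,220)):
    O,d=ray(s,uv); x=O+d*((p-O)@R[:,0])/(d@R[:,0]); print('side',(R.T@(x-p)*1000).round(1),x.round(3))
# predicted pixel of finger pad corners for given tool coords in wrist picture
T=np.array(w['world_from_camera']);K=np.array(w['mtx'])
for z in(-20,-5,0,8,14):
  for xx in(-11,11):
    q=np.linalg.inv(T)@np.r_[p+R@np.array([xx,25.6,z])/1000,1];r=np.hypot(q[0],q[1]);m=np.arctan2(r,q[2])/r
    print('wrist',xx,z,(K[0,0]*q[0]*m+K[0,2]).round(),(K[1,1]*q[1]*m+K[1,2]).round())
# timer top height: z where blob in this view and the first agree with 60x66
cv2.imwrite('pics/v4.png',cv2.resize(w['color'][170:300,160:350,::-1],None,fx=4,fy=4,interpolation=2))
```

```text
[0.45519356 0.17115013 0.01780998] [-0.35756084  0.45087646  0.97478551] [0.02403792 0.02543722 0.02095438] 0.05087595221407946
side [  0.  -22.6 -12. ] [0.449 0.15  0.03 ]
side [ -0.  -57.8 -34.2] [0.438 0.116 0.052]
side [  0.  -23.6 -22.4] [0.448 0.149 0.04 ]
wrist -11 -20 303.0 274.0
wrist 11 -20 306.0 239.0
wrist -11 -5 300.0 260.0
wrist 11 -5 302.0 227.0
wrist -11 0 299.0 256.0
wrist 11 0 301.0 223.0
wrist -11 8 297.0 249.0
wrist 11 8 299.0 217.0
wrist -11 14 296.0 245.0
wrist 11 14 298.0 214.0
```

View pics/v4.png

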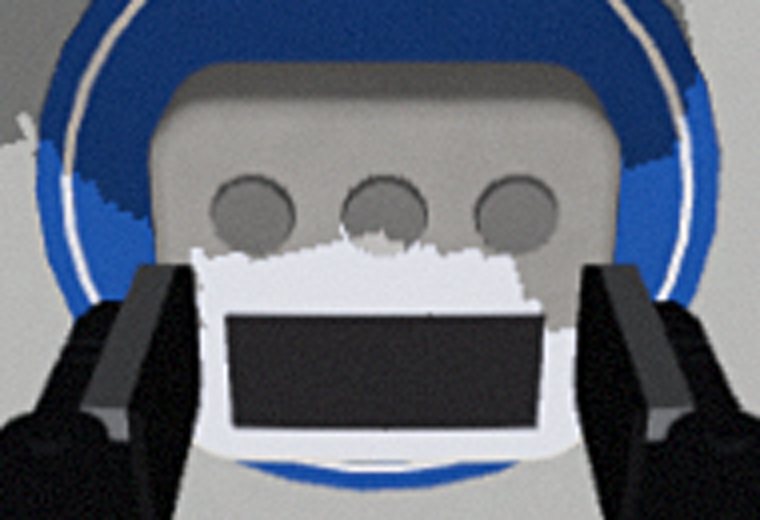

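Request:
arm_command([
  [[0,0,0],[0,0,0],100],
  [[0,0,0],[0,0,0],100],
  [[0,0,0],[0,0,0],100],
  [[0,0,4],[0,0,0],100],
  [[0,0,3],[0,0,0],100],
  [[0,0,3],[0,0,0],100],
  [[0,0,0],[0,0,0],100],
])

```text
t: 8.25
tool_pos: [0.4549, 0.171, 0.0073]
tcp_rot: [-3.141, -0.0, 2.846]
force: [0.5, -1.0, -0.3]
width: 0.0853
grip_force: 0.0
```

Run:
```python
from h import *
w=robot.snapshot('wrist');s=robot.snapshot('side')
a=cv2.resize(w['color'][170:300,150:360,::-1],None,fx=3.5,fy=3.5,interpolation=2)
b=cv2.resize(s['color'][180:260,200:320,::-1],None,fx=3.5,fy=3.5,interpolation=2)
b=b[:, :a.shape[1]]; 
c=np.zeros((a.shape[0],0,3),np.uint8)
out=np.zeros((600,735,3),np.uint8)
a=cv2.resize(a,(517,320)); out[:320,:517]=a; out[320:600,:420]=b[:280]
cv2.imwrite('pics/v5.png',out)
```

```text
(no output)
```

View pics/v5.png

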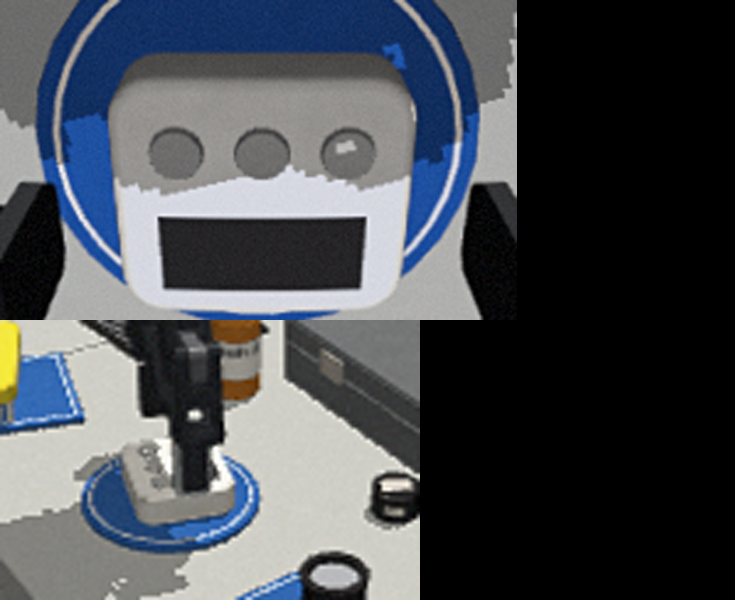

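Run:
```python
from h import *
o=robot.get_obs();p=o['tool_pos'];R=Rt(o)
w=robot.snapshot('wrist');s=robot.snapshot('side')
T=np.array(w['world_from_camera']);print((R.T@(T[:3,3]-p)*1000).round(1),(R.T@T[:3,:3]).round(3).tolist())
for y in(-42.5,-50):
  O,d=ray(w,(176,245),True); n=R[:,1]; x=O+d*((p+n*y/1000-O)@n)/(d@n);print('wrist y',y,(R.T@(x-p)*1000).round(1))
for uv in((255.7,228.6),(251,228.6),(260,227)):
  O,d=ray(s,uv); x=O+d*((p-n*.050-O)@n)/(d@n);print('side',(R.T@(x-p)*1000).round(1))
```

```text
[ 8.16e+01 -1.00e-01 -1.55e+02] [[0.0, -0.95, -0.312], [1.0, 0.0, -0.0], [0.0, -0.312, 0.95]]
wrist y -42.5 [  7.1 -42.5 -20.5]
wrist y -50 [ -6.1 -50.    3.3]
side [ -1.1 -50.  -28.4]
side [  8.6 -50.  -30.1]
side [-10.  -50.  -30.6]
```

Request:
arm_command([
  [[0,0,4],[0,0,0],100],
  [[0,0,4],[0,0,0],100],
  [[0,0,4],[0,0,0],100],
  [[0,0,0],[0,0,0],70],
  [[0,0,0],[0,0,0],60],
  [[0,0,0],[0,0,0],60],
  [[0,0,0],[0,0,0],60],
])

```text
t: 9.32
tool_pos: [0.4551, 0.1711, -0.0043]
tcp_rot: [3.142, 0.0, 2.846]
force: [-0.3, -0.2, -1.3]
width: 0.065
grip_force: 38.8
```

Request:
arm_command([
  [[0,0,-15],[0,0,0],60],
  [[0,0,-50],[0,0,0],60],
  [[0,0,-50],[0,0,0],60],
  [[-8,46,0],[0,0,0],60],
  [[-8,46,0],[0,0,0],60],
  [[-8,46,0],[0,0,0],60],
  [[-8,46,0],[0,0,0],60],
  [[-8,46,0],[0,0,0],60],
])

```text
t: 10.32
tool_pos: [0.561, 0.3808, 0.1119]
tcp_rot: [3.141, 0.001, 2.846]
force: [1.4, 0.1, -0.8]
width: 0.0652
grip_force: 39.8
```

Request:
arm_command([
  [[0,0,50],[0,0,0],60],
  [[0,0,45],[0,0,0],60],
  [[0,0,12],[0,0,0],60],
  [[0,0,5],[0,0,0],60],
  [[0,0,0],[0,0,0],60],
])

```text
t: 10.95
tool_pos: [0.5616, 0.3801, 0.0006]
tcp_rot: [3.139, 0.002, 2.846]
force: [0.4, -0.8, -0.4]
width: 0.065
grip_force: 39.8
```

Request:
arm_command([
  [[0,0,3],[0,0,0],60],
  [[0,0,2],[0,0,0],60],
  [[0,0,0],[0,0,0],60],
])

```text
t: 11.32
tool_pos: [0.561, 0.3798, -0.0053]
tcp_rot: [3.14, 0.001, 2.846]
force: [-0.2, 0.2, 4.3]
width: 0.0652
grip_force: 40.4
```

Request:
arm_command([
  [[0,0,0],[0,0,0],100],
  [[0,0,0],[0,0,0],100],
  [[0,0,-20],[0,0,0],100],
  [[0,0,-50],[0,0,0],100],
  [[0,0,-60],[0,0,0],100],
  [[0,0,-50],[0,0,0],100],
  [[0,-48,0],[0,0,0],100],
  [[0,-48,0],[0,0,0],100],
])

```text
t: 12.32
tool_pos: [0.5326, 0.287, 0.176]
tcp_rot: [3.139, 0.002, 2.847]
force: [0.0, -0.5, 0.4]
width: 0.0854
grip_force: 0.0
```

Request:
arm_command([
  [[0,-58,0],[0,0,0],100],
  [[0,-58,0],[0,0,0],100],
  [[-2,-58,0],[0,0,0],100],
  [[-2,-58,0],[0,0,0],100],
  [[0,-58,0],[0,0,0],100],
])

```text
t: 12.95
tool_pos: [0.4516, 0.0073, 0.1751]
tcp_rot: [3.14, 0.002, 2.845]
force: [1.0, -0.7, 1.1]
width: 0.0855
grip_force: 0.0
```

Request:
arm_command([
  [[0,0,0],[0,0,0.175],100],
  [[0,0,0],[0,0,0.175],100],
  [[0,0,0],[0,0,0.175],100],
  [[0,0,0],[0,0,0.175],100],
  [[0,0,0],[0,0,0.175],100],
  [[0,0,0],[0,0,0.175],100],
  [[0,0,0],[0,0,0.175],100],
  [[0,0,0],[0,0,0],100],
])

```text
t: 13.95
tool_pos: [0.4521, 0.0092, 0.1747]
tcp_rot: [3.14, -0.001, 1.623]
force: [0.4, -0.4, -0.1]
width: 0.0853
grip_force: 0.0
```

```bash
cat >> h.py <<'E'
def look(name,items):
    o=robot.get_obs();print(o['t'],o['tool_pos'].round(4),o['tcp_rot'].round(3))
    s=robot.snapshot('wrist');save(s,name)
    np.savez(name+'.npz',color=s['color'],mtx=s['mtx'],T=s['world_from_camera'])
    for k,z,a,b in items:
        for r in blobs(mask(ortho(s,z,True),k),a,b): print(k,z,*r)
    return s
E
python3 - <<'E'
from h import *
s=look('w4',[('blue',.005,4000,20000),('yellow',.035,1500,9000),('white',.027,1500,6000),('black',.045,500,2500)])
E
```

```text
13.95 [0.4521 0.0092 0.1747] [ 3.140e+00 -1.000e-03  1.623e+00]
blue 0.005 [0.4544, 0.0002] size 61 131 tilt y->x 1.621 circ [0.4548, 0.0001] 142 area 7941
blue 0.005 [0.4504, 0.158] size 108 84 tilt y->x 0.069 circ [0.4497, 0.1702] 109 area 7627
black 0.045 [0.546, 0.0885] size 30 25 tilt y->x 0.0 circ [0.546, 0.0885] 31 area 629
black 0.045 [0.5935, -0.076] size 28 131 tilt y->x 3.142 circ [0.5935, -0.088] 131 area 2202
black 0.045 [0.4555, 0.0145] size 35 41 tilt y->x 1.571 circ [0.455, 0.0148] 42 area 1164
black 0.045 [0.3455, -0.0455] size 31 89 tilt y->x 1.571 circ [0.3455, -0.046] 93 area 2444
```

View pics/w4.png

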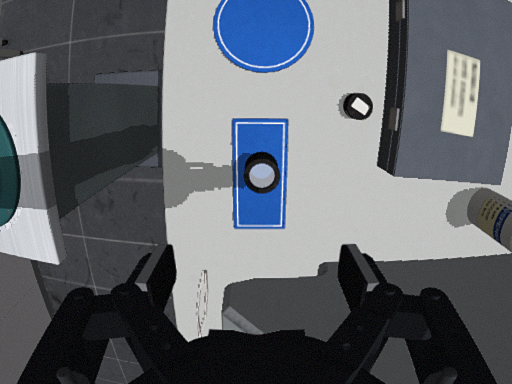

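Run:
```python
from h import *
L={n:(lambda d:dict(color=d['color'],mtx=d['mtx'],world_from_camera=d['T']))(np.load(n+'.npz')) for n in('w1','w4')}
rs=[]
for n,c in(('w1',(147,157)),('w4',(262,175))):
    g=cv2.cvtColor(L[n]['color'],cv2.COLOR_RGB2GRAY);u,v=c
    m=np.zeros_like(g);cv2.circle(m,c,13,255,-1)
    mm=((g>110)&(m>0)&(cv2.cvtColor(L[n]['color'],cv2.COLOR_RGB2HSV)[...,1]<80)).astype(np.uint8)
    nn,lab,st,ce=cv2.connectedComponentsWithStats(mm)
    i=1+np.argmin([np.hypot(*(ce[j]-c)) for j in range(1,nn)]);print(n,ce[i],st[i])
    rs.append(ray(L[n],ce[i],True)); print(atz(L[n],ce[i],.045,True).round(4))
print(tri(rs))
```

```text
w1 [145.0855615  158.88770053] [138 151  15  16 187]
[0.4546 0.0126 0.045 ]
w4 [261.49892934 175.04710921] [249 164  26  24 467]
[0.4555 0.0123 0.045 ]
(array([0.45560488, 0.01086086, 0.0403071 ]), np.float64(0.00014753687328528516))
```

Request:
arm_command([
  [[3,3,40],[0,0,0],100],
  [[0,0,50],[0,0,0],100],
  [[0,0,45],[0,0,0],100],
  [[0,0,25],[0,0,0],100],
  [[0,0,7],[0,0,0],100],
  [[0,0,0],[0,0,0],50],
  [[0,0,0],[0,0,0],35],
  [[0,0,0],[0,0,0],35],
])

```text
t: 15.0
tool_pos: [0.4556, 0.0125, 0.0078]
tcp_rot: [3.139, -0.0, 1.621]
force: [0.4, -0.1, 5.7]
width: 0.0336
grip_force: 34.4
```

Request:
arm_command([
  [[0,0,0],[0,0,0],35],
  [[0,0,0],[0,0,0],35],
  [[0,0,0],[0,0,0],35],
], force=25)

```text
t: 15.38
tool_pos: [0.4556, 0.0125, 0.0077]
tcp_rot: [3.139, -0.001, 1.621]
force: [-0.2, 1.1, 6.6]
width: 0.0336
grip_force: 31.8
```

Request:
arm_command([
  [[0,0,-20],[0,0,0],35],
  [[0,0,-30],[0,0,0],35],
  [[40,0.5,0],[0,0,0],35],
  [[40,0.5,0],[0,0,0],35],
  [[40,0.5,0],[0,0,0],35],
  [[38,0,0],[0,0,0],35],
  [[0,0,25],[0,0,0],35],
  [[0,0,0],[0,0,0],35],
])

```text
t: 16.38
tool_pos: [0.4468, 0.17, 0.0309]
tcp_rot: [-3.139, 0.001, 1.622]
force: [-0.2, -0.5, -0.6]
width: 0.0342
grip_force: 31.8
```

Run:
```python
from h import *
print(delta([.4492,.1707,.0085]))
s=look('w5',[('blue',.005,4000,20000)])
```

```text
[ 0.6  2.5 22.3]
16.375 [0.4468 0.17   0.0309] [-3.139e+00  1.000e-03  1.622e+00]
blue 0.005 [0.4503, 0.1841] size 82 107 tilt y->x 3.097 circ [0.4499, 0.1718] 108 area 7482
```

Request:
arm_command([
  [[0.6,3,15],[0,0,0],35],
  [[0,0,6],[0,0,0],35],
  [[0,0,2],[0,0,0],35],
  [[0,0,0],[0,0,0],35],
])

```text
t: 16.92
tool_pos: [0.4512, 0.1706, 0.0086]
tcp_rot: [-3.141, 0.0, 1.62]
force: [0.0, -0.8, 0.0]
width: 0.0338
grip_force: 31.7
```

Request:
arm_command([
  [[0,0,1],[0,0,0],35],
  [[0,0,0],[0,0,0],50],
  [[0,0,0],[0,0,0],100],
  [[0,0,0],[0,0,0],100],
  [[0,0,0],[0,0,0],100],
  [[0,0,-40],[0,0,0],100],
  [[0,0,-60],[0,0,0],100],
  [[0,0,-60],[0,0,0],100],
])

```text
t: 17.92
tool_pos: [0.4508, 0.1705, 0.1692]
tcp_rot: [-3.141, 0.001, 1.62]
force: [1.3, 1.0, -0.6]
width: 0.0857
grip_force: 0.0
```

Request:
arm_command([
  [[44,-7.4,0],[0,0,0],100],
  [[44,-7.4,0],[0,0,0],100],
  [[44,-7.4,0],[0,0,0],100],
  [[43,-7.4,0],[0,0,0],100],
  [[0,0,0],[0,0,0.171],100],
  [[0,0,0],[0,0,0.171],100],
  [[0,0,0],[0,0,0.171],100],
  [[0,0,0],[0,0,0],100],
])

```text
t: 18.92
tool_pos: [0.4127, 0.3441, 0.1676]
tcp_rot: [3.141, 0.0, 1.11]
force: [-0.1, -0.1, -1.1]
width: 0.0857
grip_force: 0.0
```

Run:
```python
from h import *
s=look('w6',[('blue',.005,4000,20000)]+[('yellow',z,1500,9000) for z in(.025,.035,.045)])
```

```text
18.925 [0.4127 0.3441 0.1676] [3.141 0.    1.11 ]
blue 0.005 [0.4468, 0.1787] size 108 95 tilt y->x 0.451 circ [0.4493, 0.1729] 110 area 8580
yellow 0.025 [0.4124, 0.3438] size 102 34 tilt y->x 1.107 circ [0.4118, 0.344] 102 area 3297
yellow 0.035 [0.4134, 0.3463] size 98 33 tilt y->x 1.107 circ [0.413, 0.3465] 99 area 3070
yellow 0.045 [0.4146, 0.3487] size 95 32 tilt y->x 1.107 circ [0.4148, 0.3485] 95 area 2866
```

View pics/w6.png

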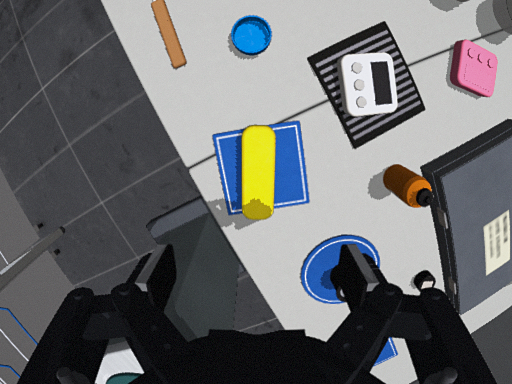

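Request:
arm_command([
  [[0,0,40],[0,0,0],100],
  [[0,0,50],[0,0,0],100],
  [[0,0,45],[0,0,0],100],
  [[0,0,20.5],[0,0,0],100],
  [[0,0,0],[0,0,0],50],
  [[0,0,0],[0,0,0],32],
  [[0,0,0],[0,0,0],32],
  [[0,0,0],[0,0,0],32],
], force=25)

```text
t: 19.98
tool_pos: [0.4137, 0.3449, 0.0136]
tcp_rot: [3.141, -0.003, 1.108]
force: [-0.5, -1.2, 6.2]
width: 0.0325
grip_force: 25.1
```

Request:
arm_command([
  [[0,0,-10],[0,0,0],32],
  [[0,0,-40],[0,0,0],32],
  [[0,0,-50],[0,0,0],32],
  [[0,0,-10],[0,0,0],32],
])

```text
t: 20.48
tool_pos: [0.4144, 0.3455, 0.1258]
tcp_rot: [3.14, -0.006, 1.108]
force: [-0.7, 0.3, -1.1]
width: 0.0329
grip_force: 25.2
```

Request:
arm_command([
  [[-41.5,27.2,0],[0,0,0],32],
  [[-41.5,27.2,0],[0,0,0],32],
  [[-41.5,27.2,0],[0,0,0],32],
  [[-41.5,27.2,0],[0,0,0],32],
  [[-41.5,27.2,0],[0,0,0],32],
  [[-41.5,27.2,0],[0,0,0],32],
  [[-41,27.1,0],[0,0,0],32],
])

```text
t: 21.35
tool_pos: [0.4531, -0.0017, 0.122]
tcp_rot: [-3.141, -0.0, 1.108]
force: [0.7, 0.6, -0.7]
width: 0.0327
grip_force: 25.2
```

Request:
arm_command([
  [[0,0,0],[0,0,-0.17],32],
  [[0,0,0],[0,0,-0.17],32],
  [[0,0,0],[0,0,-0.171],32],
  [[0,0,0],[0,0,0],32],
])

```text
t: 21.85
tool_pos: [0.453, -0.0003, 0.122]
tcp_rot: [-3.141, -0.0, 1.617]
force: [0.2, -1.3, -0.4]
width: 0.0328
grip_force: 25.2
```

Run:
```python
from h import *
print(delta([.4543,.0003,.0136]))
s=look('w7',[('blue',.005,4000,20000)]+[('yellow',z,1500,9000) for z in(.135,)])
```

```text
[  0.5   1.4 108.4]
21.85 [ 4.53e-01 -3.00e-04  1.22e-01] [-3.141 -0.     1.617]
blue 0.005 [0.4509, 0.1449] size 108 58 tilt y->x 0.056 circ [0.4497, 0.1685] 108 area 5001
yellow 0.135 [0.4515, -0.0025] size 35 106 tilt y->x 1.613 circ [0.452, -0.0025] 106 area 3480
```

View pics/w7.png

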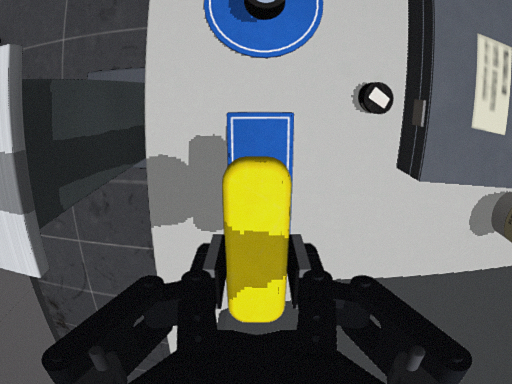

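Request:
arm_command([
  [[1.5,1.4,40],[0,0,0],32],
  [[0,0,40],[0,0,0],32],
  [[0,0,18],[0,0,0],32],
  [[0,0,6],[0,0,0],32],
  [[0,0,3],[0,0,0],32],
  [[0,0,0],[0,0,0],32],
])

```text
t: 22.65
tool_pos: [0.4554, 0.0013, 0.0157]
tcp_rot: [3.141, -0.0, 1.618]
force: [-0.1, -0.9, -0.8]
width: 0.0326
grip_force: 25.2
```

Request:
arm_command([
  [[-0.5,-0.7,2],[0,0,0],32],
  [[0,0,1],[0,0,0],32],
  [[0,0,0],[0,0,0],32],
])

```text
t: 23.02
tool_pos: [0.4549, 0.0008, 0.0136]
tcp_rot: [3.14, -0.001, 1.618]
force: [-2.6, 0.2, 13.1]
width: 0.0328
grip_force: 26.8
```

Request:
arm_command([
  [[0,0,0],[0,0,0],50],
  [[0,0,0],[0,0,0],100],
  [[0,0,0],[0,0,0],100],
  [[0,0,-35],[0,0,0],100],
  [[0,0,-60],[0,0,0],100],
  [[0,0,-60],[0,0,0],100],
  [[0,0,0],[0,0,0.172],100],
  [[0,0,0],[0,0,0.172],100],
])

```text
t: 24.02
tool_pos: [0.4546, 0.001, 0.1681]
tcp_rot: [3.14, -0.002, 1.269]
force: [-0.7, -0.0, -0.7]
width: 0.0852
grip_force: 0.0
```

Request:
arm_command([
  [[49,-1,0],[0,0,0],100],
  [[49,-1,0],[0,0,0],100],
  [[49,-1,0],[0,0,0],100],
  [[49,-1,0],[0,0,0],100],
  [[49,-1,0],[0,0,0],100],
  [[49,-1,0],[0,0,0],100],
  [[49,-1,0],[0,0,0],100],
  [[50,-2,0],[0,0,0],100],
])

```text
t: 25.02
tool_pos: [0.5604, 0.3805, 0.1668]
tcp_rot: [-3.141, 0.001, 1.275]
force: [0.2, -0.5, -0.3]
width: 0.0853
grip_force: 0.0
```

Request:
arm_command([
  [[0,0,0],[0,0,0],100],
])

```text
t: 25.15
tool_pos: [0.559, 0.3842, 0.1658]
tcp_rot: [-3.141, -0.0, 1.281]
force: [-1.2, -0.2, -0.8]
width: 0.0858
grip_force: 0.0
```

Run:
```python
from h import *
s=look('w8',[('blue',.005,4000,20000)]+[('white',z,1500,9000) for z in(.02,.027)])
```

```text
25.15 [0.559  0.3842 0.1658] [-3.141 -0.     1.281]
blue 0.005 [0.4533, 0.1903] size 75 108 tilt y->x 2.991 circ [0.4504, 0.1735] 110 area 6720
blue 0.005 [0.4175, 0.3418] size 96 96 tilt y->x 1.272 circ [0.4176, 0.3418] 132 area 9136
white 0.02 [0.5609, 0.3792] size 64 58 tilt y->x 1.279 circ [0.5615, 0.3795] 78 area 3450
white 0.027 [0.5615, 0.3811] size 63 57 tilt y->x 1.279 circ [0.5617, 0.3813] 76 area 3288
```

View pics/w8.png

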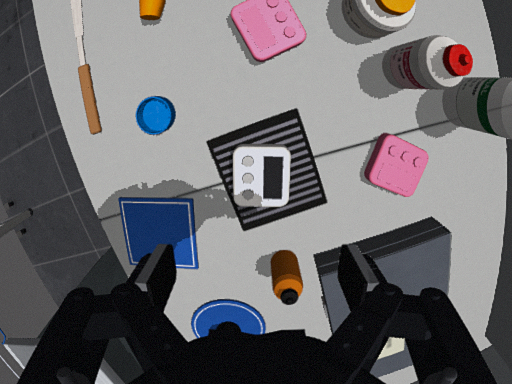

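Run:
```python
from h import *
s=robot.snapshot('wrist')
for n,uv,z in(('case corner near',(316,255),.04),('case corner far',(432,218),.04),('pink left',(366,175),.02),('pink low',(398,196),.02),('dropper cap',(289,297),.085)): print(n,atz(s,uv,z,True).round(3))
```

```text
case corner near [0.596 0.278 0.04 ]
case corner far [0.742 0.277 0.04 ]
pink left [0.672 0.345 0.02 ]
pink low [0.708 0.309 0.02 ]
dropper cap [0.557 0.266 0.085]
```

Request:
arm_command([
  [[-3.3,3,30],[0,0,0],100],
  [[0,0,45],[0,0,0],100],
  [[0,0,45],[0,0,0],100],
  [[0,0,30],[0,0,0],100],
  [[0,0,15],[0,0,0],100],
  [[0,0,4],[0,0,0],100],
  [[0,0,0],[0,0,0],100],
], force=35)

```text
t: 26.12
tool_pos: [0.563, 0.3752, -0.0007]
tcp_rot: [3.14, -0.001, 1.274]
force: [-0.6, -0.0, -0.6]
width: 0.0855
grip_force: 0.0
```

Request:
arm_command([
  [[0,0,0],[0,0,0],70],
  [[0,0,0],[0,0,0],55],
  [[0,0,0],[0,0,0],55],
  [[0,0,0],[0,0,0],55],
])

```text
t: 26.62
tool_pos: [0.563, 0.3758, -0.0003]
tcp_rot: [3.141, -0.002, 1.275]
force: [-1.2, -0.1, 6.6]
width: 0.0591
grip_force: 38.2
```

Request:
arm_command([
  [[0,0,-10],[0,0,0],55],
  [[0,0,-40],[0,0,0],55],
  [[-26.6,-43.3,0],[0,0,0],55],
  [[-26.6,-43.3,0],[0,0,0],55],
  [[-26.7,-43.2,0],[0,0,0],55],
  [[0,0,20],[0,0,0],55],
  [[0,0,0],[0,0,0],55],
])

```text
t: 27.5
tool_pos: [0.4138, 0.3364, 0.0279]
tcp_rot: [-3.141, 0.001, 1.275]
force: [-0.1, 0.2, 0.2]
width: 0.059
grip_force: 38.2
```

Run:
```python
from h import *
print(delta([.4155,.3372,.001]))
s=look('w9',[('blue',.005,4000,20000)]+[('white',z,1500,9000) for z in(.055,)])
```

```text
[ 1.3  1.4 26.9]
27.5 [0.4138 0.3364 0.0279] [-3.141e+00  1.000e-03  1.275e+00]
blue 0.005 [0.4207, 0.3546] size 69 95 tilt y->x 2.841 circ [0.4207, 0.3541] 115 area 6353
white 0.055 [0.435, 0.4155] size 128 79 tilt y->x 0.0 circ [0.4298, 0.417] 140 area 8221
white 0.055 [0.4031, 0.3014] size 37 70 tilt y->x 2.954 circ [0.403, 0.3034] 71 area 2144
```

Request:
arm_command([
  [[1.3,1.4,15],[0,0,0],55],
  [[0,0,8],[0,0,0],55],
  [[0,0,3],[0,0,0],55],
  [[0,0,1],[0,0,0],55],
  [[0,0,0],[0,0,0],55],
])

```text
t: 28.18
tool_pos: [0.4166, 0.3375, 0.0012]
tcp_rot: [3.141, -0.0, 1.275]
force: [0.1, 0.0, -0.3]
width: 0.0585
grip_force: 38.2
```

Lower a last millimetre, release, and rise with a path back to a central viewing point.

Request:
arm_command([
  [[0,0,1.5],[0,0,0],55],
  [[0,0,0],[0,0,0],70],
  [[0,0,0],[0,0,0],100],
  [[0,0,0],[0,0,0],100],
  [[0,0,-30],[0,0,0],100],
  [[0,0,-60],[0,0,0],100],
  [[0,0,-60],[0,0,0],100],
  [[0,0,-60],[0,0,0],100],
])

```text
t: 29.18
tool_pos: [0.4162, 0.3373, 0.2115]
tcp_rot: [3.142, 0.0, 1.275]
force: [0.3, 1.8, -0.2]
width: 0.0851
grip_force: 0.0
```

Request:
arm_command([
  [[0,0,-60],[0,0,-0.18],100],
  [[0,0,0],[0,0,-0.18],100],
  [[0,0,0],[0,0,-0.18],100],
  [[0,0,0],[0,0,-0.18],100],
  [[0,0,0],[0,0,-0.18],100],
  [[0,0,0],[0,0,-0.18],100],
  [[0,0,0],[0,0,-0.18],100],
  [[0,0,0],[0,0,-0.18],100],
])

```text
t: 30.18
tool_pos: [0.4163, 0.3374, 0.2695]
tcp_rot: [-3.141, -0.0, 2.721]
force: [0.4, 0.1, 0.6]
width: 0.0856
grip_force: 0.0
```

Request:
arm_command([
  [[0,0,0],[0,0,-0.18],100],
  [[0,0,0],[0,0,-0.18],100],
  [[0,-50,0],[0,0,0],100],
  [[0,-50,0],[0,0,0],100],
  [[0,-50,0],[0,0,0],100],
  [[0,0,0],[0,0,0],100],
])

```text
t: 30.92
tool_pos: [0.4064, 0.1843, 0.2699]
tcp_rot: [3.141, -0.0, 3.069]
force: [0.1, 1.2, 0.1]
width: 0.0853
grip_force: 0.0
```

Run:
```python
from h import *
s=look('w10',[('blue',.005,3000,20000),('yellow',.033,1500,9000),('white',.025,1500,9000),('black',.045,500,2500)])
```

```text
30.925 [0.4064 0.1843 0.2699] [ 3.141 -0.     3.069]
blue 0.005 [0.4536, 0.0007] size 62 131 tilt y->x 1.616 circ [0.4535, 0.0005] 143 area 8042
blue 0.005 [0.4486, 0.171] size 108 108 tilt y->x 3.031 circ [0.4489, 0.171] 109 area 9183
blue 0.005 [0.4159, 0.3406] size 96 95 tilt y->x 1.274 circ [0.4161, 0.3403] 132 area 9091
yellow 0.033 [0.4517, 0.0028] size 34 100 tilt y->x 1.613 circ [0.4531, 0.0028] 101 area 3203
white 0.025 [0.4159, 0.3413] size 66 58 tilt y->x 1.279 circ [0.416, 0.3425] 81 area 3657
black 0.045 [0.5377, 0.0974] size 26 35 tilt y->x 2.737 circ [0.5377, 0.0973] 35 area 750
black 0.045 [0.5373, 0.2555] size 35 31 tilt y->x 0.391 circ [0.54, 0.256] 41 area 924
black 0.045 [0.445, 0.17] size 44 34 tilt y->x 0.0 circ [0.445, 0.171] 45 area 1244
black 0.045 [0.4223, 0.3304] size 41 17 tilt y->x 1.275 circ [0.422, 0.3305] 44 area 676
black 0.045 [0.333, -0.0215] size 6 137 tilt y->x 1.571 circ [0.333, -0.0215] 137 area 819
```

View pics/w10.png

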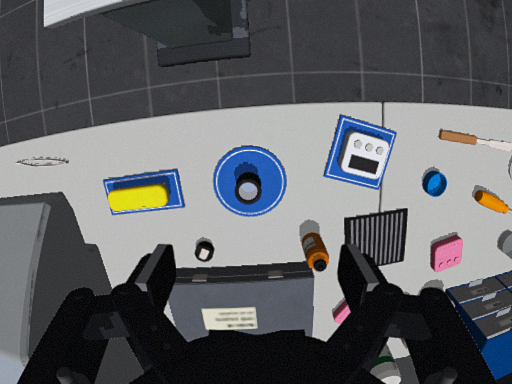

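The picture shows the timer on the square plate (363,152), the loupe on the round plate (248,187) and the brush along the long plate (138,197). Each measures within about 4 mm of its plate's centre, and the bystanders have not moved.

```bash
python3 -c "
from rig import robot
print(robot.finish_job())"
```

```text
the job is handed in; nothing more can be done
None
```

I moved the timer, loupe and brush onto their own plates, each measuring about 4 mm or less from centre and aligned in the last picture, and handed the job in at about 31 s; no verdict was returned.

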